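# Unlock the drying box's recessed slide lock and start it

## Task

Release the drying box's lock: press the orange thumb pad down in its recessed slot with a fingertip, slide it from the red mark towards the green until you feel it come against its stop, and let it pop up again there. Only then press the blue start button fully down and let it come back up. Do not force anything, and leave the other things on the counter where they are.

Things in the scene. Friction and masses are not known exactly. Their poses are not given: they have to be found in the camera images.
- dryer: White plastic drying box, fixed to the counter, 160 (x) x 200 (y) x 60 (z) mm; origin at the centre of its underside, z up; upper face 60 mm above it. On the -x half of the face: the slot with the orange thumb pad (see slot) and, at x = -30, y = +70 mm, the blue button. On the +x half a grey lid with a window, 4 mm higher than the face. No other parts stand up from it.
- slot (a point): Centre of the slot's mouth, level with the upper face; axes as dryer. The slot is 40 mm wide (x), 122 mm long (y), 20 mm deep, open above. The pad slides in it along +y, from the red mark beside it (at y = -39 mm from here) to the green (y = +20 mm).
- thumb_dish (a point): Centre of the flat bottom of the orange pad's hollow; axes as dryer; moves with the pad. Pad 37 mm wide (x), 40 long (y); hollow 32 mm long (y) between two 5 mm high, 4 mm thick end lips whose tops are flush with the box's face, open at the sides. Bottom 5 mm below the face when up, 11 when fully pressed. Shut fingers up to 30 x 36 mm (y, x) fit in and push the pad by its lip.
- lock_slide (a joint): Slide of the pad along +y, m: starts 0 to 0.002 (locked), at most 0.078; takes 1 to 2 N. Up, it is blocked by a hidden catch after 4 to 36 mm; pressed 3.5 mm or more it passes under it and is held down, then meets a rubber stop (gives 2 mm at 10 N, then rigid) at 43 to 75 mm: catch and stop differ from box to box, to be felt, not seen. Within 3 mm before the stop the pad, let go, pops up and stays: unlocked.
- lock_press (a joint): How far the thumb pad is pressed down, in m: 0 = up, 0.006 = fully down. Spring: 3 N to start, 6.5 N at 3.5 mm, 9 N at 6 mm; it comes up by itself when let go, except under the hidden catch.
- start_button (a joint): How far the blue start button is pressed, in m: 0 = up, 0.006 = fully down (about 5 N). It springs back when let go.
- start_button_top (a point): Centre of the top of the blue round start button, 28 mm in diameter, in a grey housing on the upper face of the box.
- charger: Graphite plastic charging base, loose, 120 x 80 x 50 mm, origin at the centre of its underside. Not to be moved.
- tray: Clear acrylic tray with compartments, loose, 140 x 100 x 35 mm, origin at the centre of its underside. Not to be moved.
- pill_tube: Upright aluminium pill tube with screw lid, loose, 37 mm in diameter, 97 mm high, origin at the centre of its underside. Not to be moved.
- hedgehog: Ceramic hedgehog holding reading glasses, loose, about 150 x 120 x 90 mm with the glasses, origin at the centre of its underside. Not to be moved.

How it is judged (in metres and radians):
On the way, in this order (a step that is already met when the one before it is completed fails the run):
1. the thumb pad has been slid past the hidden catch and has popped up there (value of joint lock_slide above 0.038 m and value of joint each of lock_press, start_button below 0.0015 m), for 0.2 s.
2. the start button is pressed down (value of joint start_button above 0.0045 m), for 0.05 s.
At the end, for the whole second after the job is handed in: The thumb pad stands past the catch (slide over 38 mm, which with the pad up is possible only past the catch) and is up (pressed less than 1.5 mm), and the start button, having been pressed at least 4.5 mm after that, is up again (less than 1.5 mm) (all of step 1); the robot touches nothing.
It fails at once if the start button pressed (over 3 mm) before the lock is released (value of joint start_button above 0.003 m and not (value of joint lock_slide above 0.038 m and value of joint lock_press below 0.0015 m)).
It fails at once if the drying box, its switch or its button forced with more than 30 N (contact force between the fingers and dryer above 30 N).
It fails at once if one of the other things on the counter moved more than 15 mm or tipped (distance of any of charger, tray, pill_tube, hedgehog from where it was at the start of the episode above 0.015 m or angle between any of charger, tray, pill_tube, hedgehog's own z axis and vertical above 0.3 rad).
It also fails if it takes over 42 s, if anything falls off the work surface, if the arm or the gripper's body presses on something with over 40 N, if the wrist force passes 120 N, or if a joint passes its speed limit or range.

## Robot

A 6-joint arm with a two-finger parallel gripper is mounted at the origin on the work surface. World frame = base frame: x ahead of the robot, y to its left, z up, the work surface at z = 0. Lengths are in mm, angles in degrees, forces in N, time in s.
With the tool pointing down it reaches from about 300 to 850 mm from the base axis. Payload 4.2 kg.
Tool frame: the origin (TCP) lies midway between the tips of the shut fingers; the grasp point (between the pads) lies 19 mm behind it (env.grip_depth is the distance from the TCP to the grasp point, in mm); z points along the fingers, y is the line along which they close (so a half turn about z gives the same grasp; the last joint's range is limited). The gripper opens to 91 mm and grips with 3 to 60 N. Pads are 32 mm wide; open, the fingers measure 118 mm over their backs; the gripper's body (76 mm by 178 mm) begins 60 mm behind the grasp point.
Start: joints at [-73.854, 18.312, 89.639, -0, 72.044, -1.146], TCP at [170.916, -549.027, 213.976] pointing down, gripper open.
Joint ranges: [-177.97, 177.97], [-48.28, 115.42], [12.27, 149.76], [-77.06, 257.06], [2.81, 150.46], [-146.56, 146.56]. Speed limits (degrees/s): [147.25, 147.25, 180, 180, 180, 180].

## Interface

Orientations are given as [roll, pitch, yaw] about the fixed x, y, z axes, in that order (R = Rz(yaw) Ry(pitch) Rx(roll)).
In Python, from workcell import env, eyes gives the robot as it stands.
- The arm moves only by the tool send_rows, never from a script. Its argument "motion" is a list of rows, each a list of 7 numbers: the shift along the world's x, y, z normalised to -1 to 1, where 1 is 0.5 m, then the turn, a rotation vector about the world's x, y, z normalised to -1 to 1, where 1 is 60 degrees, then the opening, from -1 (shut) to 1 (fully open). A call has 1 to 20 rows; each row is the pose to reach, as a shift and turn from the pose commanded when the call began; what a row does not reach only later rows make up. A row lasts 1/8 s, in which the tool goes at most 62.5 mm and 10.7 degrees, less where a joint would pass 70% of its speed; a pose out of reach is approached as far as the arm can. A call with a number of a shift or a turn outside -1 to 1 is refused whole. A call with a gripper value outside its range is refused whole. The fingers move at their own pace and stop on an object; "squeeze" is the grip in N (left out, the last holds). Time passes only in rows, so rows that repeat a pose let the fingers close. It gives the time, the measured TCP pose, the force, the opening and the grip force at its end, in the units of the state.
- env.state(): the state, without advancing time (a new reading comes with each control period).
- eyes.grab_frame(name): name is "scene" or "top" or "wrist"; returns a dict with "pixels" (420x560x3 uint8, red, green, blue), "depth" (420x560 float32, mm along the optical axis (not along the pixel's ray), 0 where there is no reading), "fx", "fy", "cx", "cy" (pixels), "R" (3x3) and "t" (3): a world point X has camera coordinates R X + t; the wrist camera has in their place "T_tool_cam" (4x4, takes a point from camera to tool coordinates, whose origin is the TCP and whose axes are the flange's). Camera axes: x right, y down, z forward; pixel columns grow to the right and rows downward; lengths in mm; the calibration is good to about 2 mm. The wrist camera is an equidistant fisheye: a pixel r from the principal point sees the ray r / f radians off the axis. A picture is of the moment at which its call begins: read the wrist's pose just before it.
- env.job_done(): hands the job in; it is judged then, once.
The state is a dict: "time_s": time; "qpos": joint angles; "qvel": joint speeds; "effort": joint torques, N m; "ee_pos": TCP position; "ee_rot": TCP orientation; "force": force on the tool from outside, world axes, zero at the start; "torque": the same for the moment, N m; "gripper_width": finger opening in mm; "gripper_force": force on a finger pad.
Only numpy, scipy, OpenCV 4.12 (cv2) and the standard library are available. Lean on these libraries where they do the work, as an engineer would, in place of code of your own. Each camera call takes 0.05 s, during which the arm holds its last target. There are 200 camera calls.

## Working session

There is one attempt and no reset: what is moved stays moved. The work goes in short steps, Python scripts to look and compute and a tool call to move; the robot and the scene stay as the last step left them, time stands still between calls to the robot, and variables do not carry over. Pictures are saved under pics/ and viewed, at most 10 in all, crops included, and the job is handed in when it is done.

Besides the shell and the picture viewer there is one more tool, called after "Request:" by a JSON object that holds its "method" and its "body", one argument or row to a line. send_rows: Moves the arm, as the interface text tells. Its arguments: {"type":"object","properties":{"motion":{"type":"array"},"squeeze":{"type":"number"}},"required":["motion"]}

```bash
mkdir -p pics; python3 - <<'E'
from workcell import env, eyes
import cv2, numpy as np
print(env.state())
for n in ["top","scene"]:
    f=eyes.grab_frame(n); cv2.imwrite(f"pics/{n}0.png",f["pixels"][:,:,::-1]); np.savez(f"{n}0.npz",**f)
    print(n,f["fx"],f["fy"],f["cx"],f["cy"],f["R"],f["t"])
E
```

```text
{'time_s': 0.0, 'qpos': array([-7.38514814e+01,  1.83510494e+01,  8.97072822e+01, -3.56255687e-05,
        7.20429443e+01, -1.14509937e+00]), 'qvel': array([-9.48274217e-03,  7.21509997e-05, -5.46956613e-02,  2.82879188e-02,
       -3.31485465e-02, -8.03573424e-02]), 'effort': array([ 2.91189848e-03, -4.12460375e+01, -2.31972241e+01,  7.30384723e-02,
        4.57093993e-02, -1.54062764e-04]), 'ee_pos': array([ 170.79606312, -548.51451764,  213.12027323]), 'ee_rot': array([-1.79898744e+02, -1.99007469e-03,  1.72936272e+01]), 'force': array([-0.03378425, -0.40647968, -1.1074119 ]), 'torque': array([-0.00593177, -0.00786954, -0.00084168]), 'gripper_force': 0.0, 'gripper_width': 91.45271735123536}
top 461.1384279860282 461.1384279860282 280.3451217515175 211.33108712817167 [[-0.01238696 -0.99941196  0.03197346]
 [-0.98281528  0.00627917 -0.18448493]
 [ 0.18417568 -0.03370922 -0.98231513]] [ 32.90285912 604.81340197 852.87549452]
scene 543.7005232915327 543.7005232915327 278.4819025682181 210.89756118674728 [[ 0.90714431  0.42074232  0.00806915]
 [ 0.35245077 -0.7491476  -0.56085321]
 [-0.2299297   0.51161878 -0.82787593]] [-569.89095042 -135.83771595 1310.40406119]
```

View pics/top0.png

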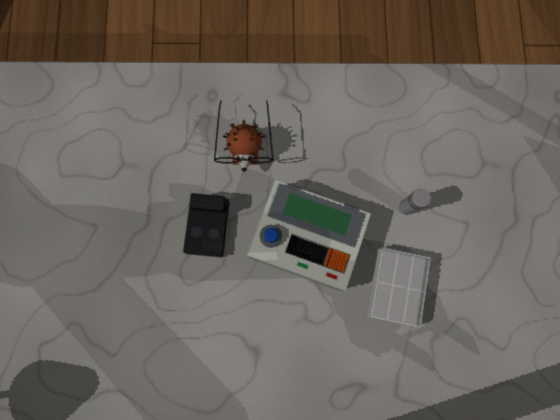

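View pics/scene0.png

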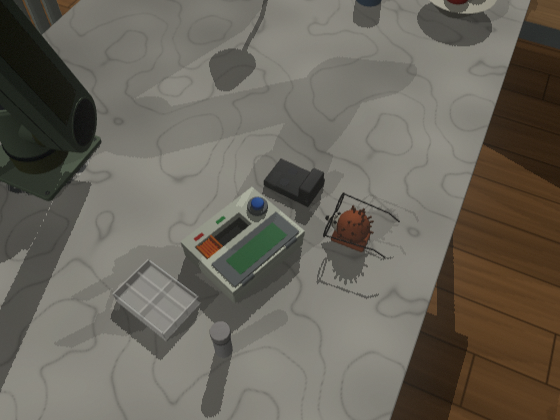

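The top view shows the dryer around (310,235): pad at (337,260) at the red end, button at (271,236), green and red marks at (303,265) and (332,276). The scene view shows the same box at (243,240), with the pad at (208,246) and the button at (257,205).

```bash
cat > h.py <<'E'
import numpy as np, cv2
def ray(f,uv):
    R,t=f["R"],f["t"]; c=-R.T@t
    d=R.T@np.array([(uv[0]-f["cx"])/f["fx"],(uv[1]-f["cy"])/f["fy"],1.]); return c,d
def onz(f,uv,z):
    c,d=ray(f,uv); return c+d*(z-c[2])/d[2]
def tri(rays):
    A=np.zeros((3,3));b=np.zeros(3)
    for c,d in rays:
        d=d/np.linalg.norm(d);P=np.eye(3)-np.outer(d,d);A+=P;b+=P@c
    return np.linalg.solve(A,b)
def blobs(f,roi=None):
    px=np.ascontiguousarray(f["pixels"]); hsv=cv2.cvtColor(px,cv2.COLOR_RGB2HSV).astype(int); h,s,v=hsv[...,0],hsv[...,1],hsv[...,2]
    m={"blue":(h>105)&(h<130)&(s>150)&(v>60),"orange":(h>4)&(h<18)&(s>180)&(v>120),"red":((h<4)|(h>172))&(s>150)&(v>80),"green":(h>45)&(h<80)&(s>150)&(v>90),"black":(v<25)}
    out={}
    for k,a in m.items():
        a=a.astype(np.uint8)
        if roi is not None:
            z=np.zeros_like(a);x0,y0,x1,y1=roi;z[y0:y1,x0:x1]=1;a=a*z
        n,l,st,ce=cv2.connectedComponentsWithStats(a)
        out[k]=sorted([(int(st[i,4]),ce[i].round(2).tolist(),st[i,:4].tolist(),l==i) for i in range(1,n) if st[i,4]>12],key=lambda q:-q[0])[:3]
    return out
E
python3 - <<'E'
from h import *
F={n:dict(np.load(n+"0.npz")) for n in("top","scene")}
B={"top":blobs(F["top"],(240,170,380,300)),"scene":blobs(F["scene"],(170,180,310,300))}
for n in B:
    for k in B[n]:
        for a,c,b,m in B[n][k]:
            d=F[n]["depth"][m]; d=np.median(d[d>0]) if (d>0).any() else 0
            c0,dd=ray(F[n],c); print(n,k,a,c,b,"z60",onz(F[n],c,60)[:2].round(1),"depthpt",(c0+dd*d).round(1), cv2.minAreaRect(np.argwhere(m)[:,::-1].astype(np.float32)))
for k in("blue","red","green","orange"):
    if B["top"][k] and B["scene"][k]: print(k,tri([ray(F[n],B[n][k][0][1]) for n in F]).round(1))
E
```

```text
top blue 161 [270.43, 234.81] [264, 228, 14, 15] z60 [558.1  47.2] depthpt [555.2  47.4  80.8] ((270.5000305175781, 235.00001525878906), (13.435027122497559, 13.435027122497559), 45.0)
top orange 39 [338.85, 254.21] [333, 250, 11, 12] z60 [519.2 -84.9] depthpt [519.7 -85.9  54. ] ((336.89654541015625, 255.25860595703125), (11.141719818115234, 8.356289863586426), 21.801410675048828)
top red 29 [331.34, 275.41] [327, 273, 10, 6] z60 [478.6 -69. ] depthpt [478.6 -68.9  60.4] ((331.3499755859375, 275.4500427246094), (9.803058624267578, 2.5298221111297607), 18.43494987487793)
top black 644 [306.51, 249.73] [286, 236, 42, 29] z60 [528.4 -22.3] depthpt [530.4 -24.1  40.1] ((306.7424011230469, 249.83888244628906), (38.40003967285156, 17.400508880615234), 20.136302947998047)
scene blue 88 [257.06, 202.2] [252, 198, 12, 10] z60 [550.4  57.6] depthpt [557.3  44.7  80.8] ((257.0000305175781, 202.00001525878906), (9.899494171142578, 9.899494171142578), 45.0)
scene orange 182 [207.82, 248.07] [197, 239, 22, 19] z60 [510.3 -86.5] depthpt [508.2 -83.9  54.4] ((207.62197875976562, 247.4024658203125), (15.461203575134277, 14.836507797241211), 51.34019470214844)
scene red 21 [198.57, 236.38] [195, 234, 8, 6] z60 [479.7 -70.3] depthpt [479.4 -69.9  59.2] ((198.5, 236.50001525878906), (2.200000047683716, 8.600000381469727), 53.13010025024414)
blue [555.9  47.4  76.4]
red [478.8 -69.2  57.8]
orange [515.5 -86.5  65. ]
```

Request:
{"method": "send_rows", "body": {
  "motion": [
    [0.7, 1.0, 0, 0, 0, -0.583, -1],
    [0.7, 1.0, 0, 0, 0, -0.583, -1],
    [0.7, 1.0, 0, 0, 0, -0.583, -1],
    [0.7, 1.0, 0, 0, 0, -0.583, -1],
    [0.7, 1.0, 0, 0, 0, -0.583, -1],
    [0.7, 1.0, 0, 0, 0, -0.583, -1],
    [0.7, 1.0, 0, 0, 0, -0.583, -1],
    [0.7, 1.0, 0, 0, 0, -0.583, -1],
    [0.7, 1.0, 0, 0, 0, -0.583, -1],
    [0.7, 1.0, 0, 0, 0, -0.583, -1],
    [0.7, 1.0, 0, 0, 0, -0.583, -1],
    [0.7, 1.0, 0, 0, 0, -0.583, -1],
    [0.7, 1.0, 0, 0, 0, -0.583, -1]
  ],
  "squeeze": 10
}}

```text
time_s: 1.72
ee_pos: [520.1, -50.1, 213.9]
ee_rot: [180.0, 0.0, -17.8]
force: [0.7, 0.6, 0.7]
gripper_width: 0.3
gripper_force: 0.0
```

```bash
python3 - <<'E'
from workcell import env, eyes
import cv2, numpy as np
s=env.state(); f=eyes.grab_frame("wrist"); s2=env.state()
print(s["time_s"],s["ee_pos"],s["ee_rot"],s2["ee_pos"],s["force"],s["gripper_width"])
cv2.imwrite("pics/w1.png",f["pixels"][:,:,::-1]); np.savez("w1.npz",pos=s["ee_pos"],rot=s["ee_rot"],**f)
print({k:f[k] for k in f if k not in("pixels","depth")})
E
```

```text
1.725 [520.12365665 -50.10163507 213.88466875] [ 1.79971481e+02  3.09549220e-02 -1.77829993e+01] [520.19978426 -50.17203779 214.02279777] [0.70739114 0.58729604 0.72398252] 0.2732988837920502
{'fx': 325.19226210127806, 'fy': 325.19226210127806, 'cx': 277.9222985707544, 'cy': 209.27209771345716, 'T_tool_cam': array([[-5.55885071e-05, -9.62577870e-01, -2.71005241e-01,
         7.71945174e+01],
       [ 9.99999809e-01,  1.13327708e-04, -6.07645961e-04,
        -2.62971235e-01],
       [ 6.15618958e-04, -2.71005223e-01,  9.62577680e-01,
        -1.70639666e+02],
       [ 0.00000000e+00,  0.00000000e+00,  0.00000000e+00,
         1.00000000e+00]])}
```

View pics/w1.png

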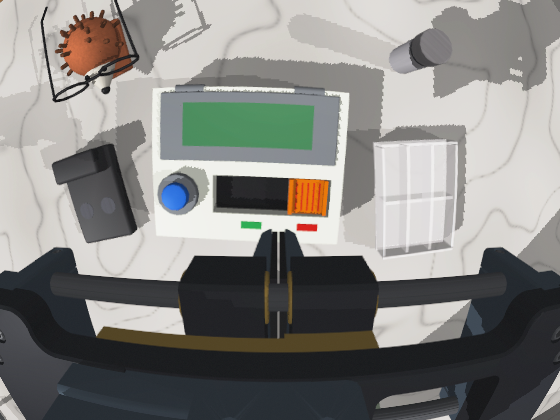

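The wrist view shows the whole box: button (174,196), pad (309,197), slot from 214 to 330 in columns, green mark (251,225), red mark (307,227), shut fingertips at (277,235).

```bash
cat >> h.py <<'E'
from scipy.spatial.transform import Rotation as Ro
def wpts(f,uv,z):
    uv=np.atleast_2d(np.asarray(uv,float)); d=(uv-[f["cx"],f["cy"]])/f["fx"]; r=np.linalg.norm(d,axis=1)
    v=np.c_[d*(np.sinc(r/np.pi))[:,None],np.cos(r)]
    T=f["T_tool_cam"]; R=Ro.from_euler("xyz",f["rot"],degrees=True).as_matrix()
    v=v@(R@T[:3,:3]).T; c=f["pos"]+R@T[:3,3]
    return c+v*((z-c[2])/v[:,2])[:,None]
E
cat > m.py <<'E'
import sys
from h import *
f=dict(np.load(sys.argv[1])); x0,y0,x1,y1=map(int,sys.argv[2:6])
B=blobs(f,(x0,y0,x1,y1))
def c(k,z,i=0):
    m=B[k][i][3]; return wpts(f,np.argwhere(m)[:,::-1],z)
red,gr=c("red",60),c("green",60)
B["green"]
for k in B: print(k,[(q[0],q[1],q[2]) for q in B[k]])
r,g=red.mean(0),gr.mean(0)
e=(g-r)[:2]; L=np.linalg.norm(e); e/=L; yaw=np.degrees(np.arctan2(-e[0],e[1])); ex=np.array([e[1],-e[0]])
print("red",r,"green",g,"len",L,"yaw",yaw)
mid=r[:2]+39*L/59*e   # slot y=0 line
def loc(P): return np.c_[(P[:,:2]-mid)@ex,(P[:,:2]-mid)@e]
def rng(P):
    l=loc(P); return np.percentile(l,[0.5,99.5],axis=0).round(1).tolist()
print("mid",mid,"ex",ex,"e",e)
px=f["pixels"].astype(int)
m=np.zeros(px.shape[:2],bool); m[y0:y1,x0:x1]=True
for n,mk,z in(("orange",(px[...,0]>1.5*px[...,2]+30)&(px[...,1]>1.2*px[...,2])&(px[...,0]>1.3*px[...,1]),60),("blue",(px[...,2]>1.5*px[...,0]+25),80)):
    mk=(mk&m).astype(np.uint8); k,l,st,ce=cv2.connectedComponentsWithStats(mk); i=1+st[1:,4].argmax(); P=wpts(f,np.argwhere(l==i)[:,::-1],z)
    print(n,st[i],"world",P.mean(0),"local lo/hi",rng(P))
# transverse profile across slot & along, at z60
E
python3 - <<'E'
import runpy,sys
sys.argv=["m","w1.npz","150","170","345","240"]
g=runpy.run_path("m.py"); from h import *
f=g["f"]; 
# slot edges: column scan luminance
px=f["pixels"].sum(2)
for u in (225,240,255,270,300,310,320):
    col=px[165:225,u]; print(u,col.tolist()[:25],"..",col.tolist()[30:60])
for v in (185,195,205): print(v,px[v,205:222].tolist(),px[v,280:296].tolist(),px[v,320:345].tolist())
E
```

```text
blue [(574, [174.83, 195.91], [162, 182, 27, 28])]
orange [(1279, [307.23, 196.09], [287, 179, 42, 37])]
red [(128, [306.61, 227.0], [297, 224, 20, 7])]
green [(113, [250.76, 224.57], [241, 222, 20, 6])]
black []
red [478.86163494 -68.30490988  60.        ] green [499.45975421 -12.98901793  60.        ] len 59.02652301599954 yaw -20.423949067219354
mid [492.4773409  -31.74016774] ex [ 0.93713621 -0.34896379] e [0.34896379 0.93713621]
orange [ 287  179   42   37 1381] world [510.61914537 -78.16695784  60.        ] local lo/hi [[14.1, -57.7], [51.3, -17.1]]
blue [161 182  28  28 594] world [556.59927004  46.57496241  80.        ] local lo/hi [[19.1, 81.8], [46.0, 109.6]]
225 [716, 716, 717, 717, 717, 717, 717, 717, 717, 717, 454, 149, 92, 90, 95, 88, 88, 92, 88, 92, 88, 91, 89, 90, 88] .. [89, 83, 92, 91, 88, 84, 91, 87, 87, 75, 79, 79, 169, 312, 312, 314, 311, 446, 679, 717, 717, 717, 717, 717, 718, 717, 717, 717, 717, 717]
240 [717, 716, 717, 717, 717, 717, 717, 717, 717, 717, 717, 230, 123, 124, 128, 130, 125, 126, 123, 128, 127, 128, 130, 128, 129] .. [130, 125, 90, 89, 89, 87, 92,
[... 1678 characters left out ...]
98, 336, 341, 318, 341, 363, 363, 369, 302, 274, 358, 664, 716, 716, 715, 715, 715, 715, 715, 715, 715, 714, 635, 401, 351]
195 [600, 716, 717, 717, 717, 717, 717, 628, 417, 380, 379, 214, 88, 82, 86, 91, 92] [115, 114, 110, 111, 115, 112, 114, 164, 324, 354, 365, 365, 325, 270, 253, 294] [333, 335, 323, 323, 360, 363, 363, 336, 273, 298, 656, 714, 715, 715, 714, 714, 714, 714, 714, 714, 714, 669, 450, 351, 352]
205 [719, 718, 719, 719, 718, 717, 717, 657, 457, 369, 296, 189, 96, 79, 78, 73, 76] [82, 81, 81, 78, 78, 78, 74, 242, 361, 365, 363, 354, 303, 252, 237, 265] [336, 333, 304, 355, 362, 362, 341, 279, 273, 651, 714, 714, 715, 714, 714, 714, 715, 714, 714, 714, 678, 473, 401, 358, 355]
```

```bash
python3 - <<'E'
import runpy,sys,io,contextlib
sys.argv=["m","w1.npz","150","170","345","240"]
with contextlib.redirect_stdout(io.StringIO()): g=runpy.run_path("m.py")
from h import *
f=g["f"]; px=f["pixels"].sum(2).astype(float)
def cross(a,th,i0):  # subpixel crossing
    for i in range(len(a)-1):
        if (a[i]-th)*(a[i+1]-th)<=0: return i0+i+(a[i]-th)/(a[i]-a[i+1]+1e-9)
def fit(uv):
    P=wpts(f,uv,60); l=g["loc"](P); q=np.polyfit(l[:,1],l[:,0],1); return q
U=list(range(224,326,4))
top=[(u,cross(px[165:190,u],500,165)) for u in U]
bot=[(u,cross(px[216:190:-1,u],500,0)) for u in U]; bot=[(u,216-v) for u,v in bot]
for n,p in(("slot +x edge",top),("slot -x edge",bot)): q=fit(p); print(n,"x at y=0",q[1],"rot deg",np.degrees(np.arctan(q[0])))
V=range(182,206,3)
for n,p in(("slot +y",[(cross(px[v,205:222],500,205),v) for v in V]),("slot -y",[(cross(px[v,322:340],500,322),v) for v in V])):
    l=g["loc"](wpts(f,p,60)); print(n,l[:,1].mean(),np.degrees(np.polyfit(l[:,0],l[:,1],1)[0]))
l=g["loc"](wpts(f,[(cross(px[v,280:296],230,280),v) for v in V],60)); print("pad +y",l[:,1])
E
```

```text
Traceback (most recent call last):
TypeError: unsupported operand type(s) for -: 'int' and 'NoneType'
```

```bash
cat > e.py <<'E'
import runpy,sys,io,contextlib
sys.argv=["m","w1.npz","150","170","345","240"]
with contextlib.redirect_stdout(io.StringIO()): g=runpy.run_path("m.py")
from h import *
f=g["f"]; px=f["pixels"].sum(2).astype(float)
def cross(a,th,i0):  # subpixel crossing
    for i in range(len(a)-1):
        if (a[i]-th)*(a[i+1]-th)<=0: return i0+i+(a[i]-th)/(a[i]-a[i+1]+1e-9)
def fit(uv):
    P=wpts(f,uv,60); l=g["loc"](P); q=np.polyfit(l[:,1],l[:,0],1); return q
U=list(range(224,326,4))
top=[(u,cross(px[165:190,u],500,165)) for u in U]
bot=[(u,cross(px[219:190:-1,u],500,0)) for u in U]; bot=[(u,219-v) for u,v in bot]
for n,p in(("slot +x edge",top),("slot -x edge",bot)): q=fit(p); print(n,"x at y=0",q[1],"rot deg",np.degrees(np.arctan(q[0])))
V=range(182,206,3)
for n,p in(("slot +y",[(cross(px[v,205:222],500,205),v) for v in V]),("slot -y",[(cross(px[v,322:340],500,322),v) for v in V])):
    l=g["loc"](wpts(f,p,60)); print(n,l[:,1].mean(),np.degrees(np.polyfit(l[:,0],l[:,1],1)[0]))
l=g["loc"](wpts(f,[(cross(px[v,280:296],230,280),v) for v in V],60)); print("pad +y",l[:,1])
E
python3 e.py
```

```text
slot +x edge x at y=0 51.95249851457118 rot deg 0.030097137281197048
slot -x edge x at y=0 12.215237757182768 rot deg -0.04355010199738322
slot +y 61.52162733217113 1.5217173870682108
slot -y -60.37167422770446 0.6723859718938819
pad +y [-16.78745087 -16.89634275 -16.84884422 -16.82594727 -16.87367585
 -16.92168372 -16.87226141 -17.19572757]
```

Request:
{"method": "send_rows", "body": {
  "motion": [
    [-0.021, -0.055, -0.13, 0, 0, -0.045, -1],
    [-0.021, -0.055, -0.268, 0, 0, -0.045, -1],
    [-0.021, -0.055, -0.268, 0, 0, -0.045, -1],
    [-0.021, -0.055, -0.268, 0, 0, -0.045, -1],
    [-0.021, -0.055, -0.268, 0, 0, -0.045, -1],
    [-0.021, -0.055, -0.268, 0, 0, -0.045, -1]
  ]
}}

```text
time_s: 2.52
ee_pos: [511.9, -76.6, 81.9]
ee_rot: [-180.0, -0.2, -20.4]
force: [-0.7, 0.3, 0.5]
gripper_width: 0.5
gripper_force: 0.0
```

```bash
cat > s.py <<'E'
from workcell import env, eyes
import cv2, numpy as np, sys
for i in range(3):
    s=env.state(); f=eyes.grab_frame("wrist"); print(round(s["time_s"],2),s["ee_pos"].round(2),s["ee_rot"].round(2),s["force"].round(2),s["torque"].round(2))
n=sys.argv[1]
cv2.imwrite(f"pics/{n}.png",f["pixels"][:,:,::-1]); np.savez(f"{n}.npz",pos=s["ee_pos"],rot=s["ee_rot"],**f)
E
python3 s.py w2
```

```text
2.52 [511.91 -76.63  81.92] [-179.96   -0.23  -20.37] [-0.69  0.26  0.55] [0.03 0.05 0.  ]
2.58 [511.6  -76.56  81.61] [-179.97   -0.19  -20.37] [-1.03  0.05  0.87] [ 0.01 -0.01  0.02]
2.62 [511.31 -76.5   81.3 ] [-1.7998e+02 -1.5000e-01 -2.0370e+01] [-0.73 -1.01 -0.18] [0.05 0.04 0.01]
```

View pics/w2.png

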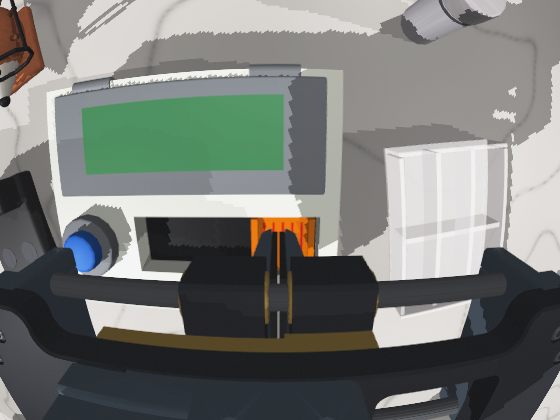

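The picture shows the fingertips (277,235) over the pad (251–318, rows 218–255), slightly left of its centre.

```bash
python3 - <<'E'
from h import *
f=dict(np.load("w2.npz")); px=f["pixels"].astype(int)
mid=np.array([492.48,-31.74]);ex=np.array([.93714,-.34896]);e=np.array([.34896,.93714])
s=px.sum(2)
for v in(224,230,236): print(v,s[v,243:258].tolist(),s[v,300:328].tolist())
def L(u,v): P=wpts(f,[(u,v)],60)[0,:2]-mid; return (P@ex).round(1),(P@e).round(1)
for u in (128,134,251,306,318,321): print(u,L(u,226))
print([L(u,217) for u in(160,270)], "tcp",(f["pos"][:2]-mid)@ex,(f["pos"][:2]-mid)@e)
E
```

```text
224 [123, 124, 124, 122, 125, 126, 122, 214, 346, 373, 370, 373, 374, 372, 323] [318, 272, 298, 332, 278, 216, 222, 197, 225, 250, 261, 262, 263, 263, 228, 184, 259, 279, 281, 330, 494, 517, 517, 517, 516, 517, 517, 516]
230 [124, 121, 122, 120, 121, 123, 118, 199, 334, 376, 373, 375, 375, 374, 322] [309, 265, 297, 332, 342, 346, 267, 200, 221, 254, 262, 261, 262, 261, 197, 213, 271, 278, 281, 354, 500, 516, 516, 516, 517, 516, 516, 519]
236 [122, 123, 119, 123, 124, 120, 117, 162, 321, 376, 373, 378, 375, 375, 337] [306, 264, 305, 290, 242, 224, 221, 187, 244, 259, 262, 261, 260, 263, 185, 254, 280, 279, 281, 412, 507, 515, 516, 516, 516, 517, 516, 517]
128 (np.float64(44.6), np.float64(65.8))
134 (np.float64(44.7), np.float64(61.2))
251 (np.float64(45.6), np.float64(-18.1))
306 (np.float64(45.6), np.float64(-52.5))
318 (np.float64(45.6), np.float64(-60.0))
321 (np.float64(45.6), np.float64(-61.9))
[(np.float64(51.2), np.float64(41.3)), (np.float64(51.5), np.float64(-30.1))] tcp 33.266503998070256 -35.37085037280548
```

Request:
{"method": "send_rows", "body": {
  "motion": [
    [-0.0025, -0.0031, 0, 0, 0, 0, -1],
    [-0.0025, -0.0031, 0, 0, 0, 0, -1],
    [-0.0025, -0.0031, 0, 0, 0, 0, -1],
    [-0.0025, -0.0031, 0, 0, 0, 0, -1],
    [-0.0025, -0.0031, -0.02, 0, 0, 0, -1],
    [-0.0025, -0.0031, -0.036, 0, 0, 0, -1],
    [-0.0025, -0.0031, -0.046, 0, 0, 0, -1],
    [-0.0025, -0.0031, -0.046, 0, 0, 0, -1],
    [-0.0025, -0.0031, -0.046, 0, 0, 0, -1],
    [-0.0025, -0.0031, -0.046, 0, 0, 0, -1]
  ]
}}

```text
time_s: 3.92
ee_pos: [509.4, -78.1, 57.2]
ee_rot: [-180.0, -0.0, -20.4]
force: [0.6, -0.1, 0.9]
gripper_width: 0.7
gripper_force: 0.0
```

Request:
{"method": "send_rows", "body": {
  "motion": [
    [0, 0, -0.004, 0, 0, 0, -1],
    [0, 0, -0.008, 0, 0, 0, -1],
    [0, 0, -0.01, 0, 0, 0, -1],
    [0, 0, -0.012, 0, 0, 0, -1],
    [0, 0, -0.014, 0, 0, 0, -1],
    [0, 0, -0.014, 0, 0, 0, -1],
    [0, 0, -0.014, 0, 0, 0, -1],
    [0, 0, -0.014, 0, 0, 0, -1]
  ]
}}

```text
time_s: 4.92
ee_pos: [509.5, -78.1, 50.7]
ee_rot: [-180.0, -0.1, -20.4]
force: [-1.7, -0.4, 6.9]
gripper_width: 0.5
gripper_force: 3.5
```

Request:
{"method": "send_rows", "body": {
  "motion": [
    [0, 0, -0.0024, 0, 0, 0, -1],
    [0, 0, -0.0024, 0, 0, 0, -1],
    [0, 0, -0.0024, 0, 0, 0, -1],
    [0.0014, 0.0037, -0.0024, 0, 0, 0, -1],
    [0.0028, 0.0075, -0.0024, 0, 0, 0, -1],
    [0.0042, 0.0112, -0.0024, 0, 0, 0, -1],
    [0.0056, 0.015, -0.0024, 0, 0, 0, -1],
    [0.0056, 0.015, -0.0024, 0, 0, 0, -1]
  ]
}}

```text
time_s: 5.92
ee_pos: [512.3, -70.6, 49.6]
ee_rot: [-180.0, -0.1, -20.4]
force: [-1.9, 0.0, 8.2]
gripper_width: 0.4
gripper_force: 4.1
```

Request:
{"method": "send_rows", "body": {
  "motion": [
    [0.0014, 0.0037, 0, 0, 0, 0, -1],
    [0.0028, 0.0075, 0, 0, 0, 0, -1],
    [0.0042, 0.0112, 0, 0, 0, 0, -1],
    [0.0056, 0.015, 0, 0, 0, 0, -1],
    [0.007, 0.0187, 0, 0, 0, 0, -1],
    [0.0084, 0.0225, 0, 0, 0, 0, -1],
    [0.0084, 0.0225, 0, 0, 0, 0, -1]
  ]
}}

```text
time_s: 6.8
ee_pos: [516.5, -59.3, 49.7]
ee_rot: [-180.0, -0.1, -20.4]
force: [-1.3, 0.3, 7.9]
gripper_width: 0.6
gripper_force: 4.1
```

Request:
{"method": "send_rows", "body": {
  "motion": [
    [0.0014, 0.0037, 0, 0, 0, 0, -1],
    [0.0028, 0.0075, 0, 0, 0, 0, -1],
    [0.0042, 0.0112, 0, 0, 0, 0, -1],
    [0.0056, 0.015, 0, 0, 0, 0, -1],
    [0.007, 0.0187, 0, 0, 0, 0, -1],
    [0.0084, 0.0225, 0, 0, 0, 0, -1],
    [0.0098, 0.0262, 0, 0, 0, 0, -1],
    [0.0112, 0.03, 0, 0, 0, 0, -1],
    [0.0112, 0.03, 0, 0, 0, 0, -1]
  ]
}}

```text
time_s: 7.92
ee_pos: [522.1, -44.3, 49.6]
ee_rot: [-180.0, -0.0, -20.4]
force: [-1.6, -0.0, 7.3]
gripper_width: 0.5
gripper_force: 4.0
```

```bash
python3 s.py w3
```

```text
7.92 [522.06 -44.29  49.64] [-1.7999e+02 -5.0000e-02 -2.0380e+01] [-1.56 -0.03  7.25] [ 0.14  0.35 -0.  ]
7.97 [522.07 -44.29  49.63] [-1.7999e+02 -5.0000e-02 -2.0390e+01] [-1.84  0.71  8.75] [ 0.17  0.31 -0.04]
8.03 [522.06 -44.27  49.65] [-1.7999e+02 -5.0000e-02 -2.0390e+01] [-1.76  0.66  7.74] [ 0.1   0.33 -0.05]
```

View pics/w3.png

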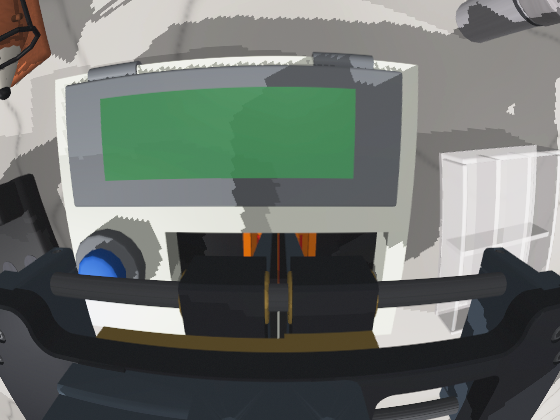

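The pad (245–316, row 245) has travelled along with the fingers. From here on I use small steps and watch the force along the slide.

Request:
{"method": "send_rows", "body": {
  "motion": [
    [0.001, 0.0028, 0, 0, 0, 0, -1],
    [0.0021, 0.0056, 0, 0, 0, 0, -1],
    [0.0035, 0.0094, 0, 0, 0, 0, -1],
    [0.0035, 0.0094, 0, 0, 0, 0, -1],
    [0.0035, 0.0094, 0, 0, 0, 0, -1]
  ]
}}

```text
time_s: 8.7
ee_pos: [523.8, -39.6, 49.7]
ee_rot: [-180.0, -0.1, -20.4]
force: [-2.0, -0.2, 8.2]
gripper_width: 0.7
gripper_force: 4.0
```

Request:
{"method": "send_rows", "body": {
  "motion": [
    [0.001, 0.0028, 0, 0, 0, 0, -1],
    [0.0021, 0.0056, 0, 0, 0, 0, -1],
    [0.0021, 0.0056, 0, 0, 0, 0, -1],
    [0.0021, 0.0056, 0, 0, 0, 0, -1]
  ]
}}

```text
time_s: 9.2
ee_pos: [524.8, -36.8, 49.6]
ee_rot: [-180.0, -0.0, -20.4]
force: [-1.8, -0.3, 8.4]
gripper_width: 0.3
gripper_force: 4.0
```

Request:
{"method": "send_rows", "body": {
  "motion": [
    [0.001, 0.0028, 0, 0, 0, 0, -1],
    [0.0021, 0.0056, 0, 0, 0, 0, -1],
    [0.0021, 0.0056, 0, 0, 0, 0, -1],
    [0.0021, 0.0056, 0, 0, 0, 0, -1]
  ]
}}

```text
time_s: 9.7
ee_pos: [525.9, -34.0, 49.7]
ee_rot: [-180.0, -0.1, -20.4]
force: [-1.8, 0.7, 8.4]
gripper_width: 0.8
gripper_force: 4.0
```

Request:
{"method": "send_rows", "body": {
  "motion": [
    [0.001, 0.0028, 0, 0, 0, 0, -1],
    [0.0021, 0.0056, 0, 0, 0, 0, -1],
    [0.0021, 0.0056, 0, 0, 0, 0, -1],
    [0.0021, 0.0056, 0, 0, 0, 0, -1]
  ]
}}

```text
time_s: 10.2
ee_pos: [526.4, -32.5, 49.6]
ee_rot: [179.9, -0.0, -20.3]
force: [-3.2, -3.5, 8.9]
gripper_width: 0.4
gripper_force: 4.4
```

Request:
{"method": "send_rows", "body": {
  "motion": [
    [0.0007, 0.0019, 0, 0, 0, 0, -1],
    [0.0007, 0.0019, 0, 0, 0, 0, -1],
    [0.0007, 0.0019, 0, 0, 0, 0, -1]
  ]
}}

```text
time_s: 10.58
ee_pos: [526.7, -31.9, 49.6]
ee_rot: [179.8, -0.0, -20.3]
force: [-2.2, -5.1, 9.4]
gripper_width: 0.4
gripper_force: 4.4
```

Request:
{"method": "send_rows", "body": {
  "motion": [
    [0.0007, 0.0019, 0, 0, 0, 0, -1],
    [0.0007, 0.0019, 0, 0, 0, 0, -1],
    [0.0007, 0.0019, 0, 0, 0, 0, -1]
  ]
}}

```text
time_s: 10.95
ee_pos: [527.1, -30.9, 49.6]
ee_rot: [179.8, -0.0, -20.3]
force: [-3.1, -4.7, 8.4]
gripper_width: 0.7
gripper_force: 4.4
```

Request:
{"method": "send_rows", "body": {
  "motion": [
    [0, 0, 0.006, 0, 0, 0, -1],
    [0, 0, 0.015, 0, 0, 0, -1],
    [0, 0, 0.04, 0, 0, 0, -1],
    [0, 0, 0.1, 0, 0, 0, -1],
    [0, 0, 0.2, 0, 0, 0, -1],
    [0, 0, 0.2, 0, 0, 0, -1],
    [-0.06, 0, 0.2, 0, 0, 0, -1],
    [-0.12, 0, 0.2, 0, 0, 0, -1],
    [-0.12, 0, 0.2, 0, 0, 0, -1],
    [-0.12, 0, 0.2, 0, 0, 0, -1]
  ]
}}

```text
time_s: 12.2
ee_pos: [468.2, -29.2, 148.7]
ee_rot: [-180.0, -0.0, -20.4]
force: [0.0, -0.1, 0.6]
gripper_width: 0.4
gripper_force: 0.0
```

```bash
python3 s.py w4; python3 - <<'E'
from h import *
f=dict(np.load("w4.npz")); px=f["pixels"].astype(int)
mid=np.array([492.48,-31.74]);ex=np.array([.93714,-.34896]);e=np.array([.34896,.93714])
mk=((px[...,0]>1.5*px[...,2]+30)&(px[...,1]>1.2*px[...,2])&(px[...,0]>1.3*px[...,1])).astype(np.uint8)
k,l,st,ce=cv2.connectedComponentsWithStats(mk)
for i in range(1,k):
    if st[i,4]<300: continue
    m=l==i; P=wpts(f,np.argwhere(m)[:,::-1],60)[:,:2]-mid; d=f["depth"][m]
    # heights from depth: z-depth -> ray
    uv=np.argwhere(m)[:,::-1]; A=wpts(f,uv,0);B=wpts(f,uv,100); T=f["T_tool_cam"];R=Ro.from_euler("xyz",f["rot"],degrees=True).as_matrix();ax=(R@T[:3,:3])[:,2];c=f["pos"]+R@T[:3,3]
    v=A-c; Z=c[2]+v[:,2]*d/(v@ax)
    print(st[i],ce[i],np.percentile(P@ex,[1,99]),np.percentile(P@e,[1,99]),"z",np.percentile(Z,[5,25,50,75,95]))
E
```

```text
12.2 [468.16 -29.23 148.73] [-1.7998e+02 -5.0000e-02 -2.0390e+01] [ 0.   -0.13  0.58] [0.1  0.03 0.04]
12.25 [468.39 -29.27 148.71] [-1.7998e+02 -4.0000e-02 -2.0380e+01] [ 0.92 -0.33 -0.38] [ 0.04  0.03 -0.01]
12.3 [468.38 -29.3  148.66] [-1.7999e+02 -3.0000e-02 -2.0390e+01] [ 0.1  -0.16  0.29] [0.05 0.05 0.02]
[ 25   0  52  29 854] [46.64051522 10.72248244] [162.19324969 195.78360104] [185.51663896 246.38750994] z [55.44321274 62.03395678 67.01915005 71.59907489 76.3062264 ]
[ 78   9  27  29 312] [91.69871795 22.125     ] [143.03720925 163.36257057] [147.03690148 173.76550477] z [ 5.62989387  8.88953814 11.35376015 12.18838805 13.05453742]
[ 233  124   52   47 2290] [259.11135371 146.84847162] [14.43551609 50.61556535] [-10.46412972  29.45600644] z [53.37754128 54.52312088 55.15731636 56.09323089 60.24687029]
```

View pics/w4.png

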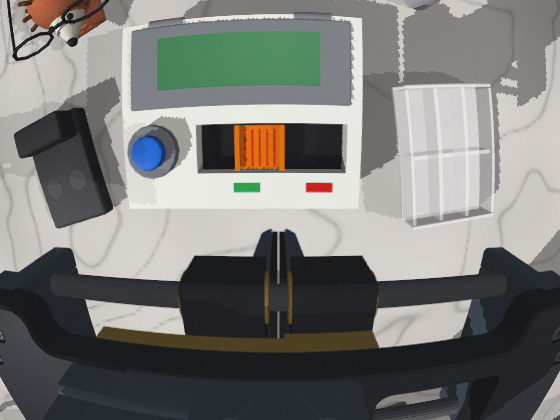

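The pad now sits at (259,147), level with the face and about 48.5 mm along its slide, so it is unlocked. The button is at (149,154).

```bash
python3 - <<'E'
from h import *
f=dict(np.load("w4.npz")); px=f["pixels"].astype(int); d=f["depth"]
uv=np.argwhere(np.ones(d.shape))[:,::-1]; A=wpts(f,uv,0);T=f["T_tool_cam"];R=Ro.from_euler("xyz",f["rot"],degrees=True).as_matrix();ax=(R@T[:3,:3])[:,2];c=f["pos"]+R@T[:3,3]
v=A-c; X=(c+v*(d.ravel()/(v@ax))[:,None]).reshape(*d.shape,3)
b=(px[...,2]>1.5*px[...,0]+25); b[:120]=0;b[190:]=0;b[:,:120]=0;b[:,200:]=0
Z=X[b]; print("button",len(Z),np.percentile(Z[:,2],[5,50,95])); t=Z[Z[:,2]>np.median(Z[:,2])-1]; print(t.mean(0), (t.min(0)+t.max(0))/2, np.ptp(t,axis=0))
c0=t.mean(0)
r=np.hypot(*(X[...,:2]-c0[:2]).transpose(2,0,1))
for a in range(0,32,2):
    m=(r>=a)&(r<a+2)&(X[...,2]>50)&(X[...,2]<120); m[200:]=0
    print(a,np.percentile(X[m][:,2],[10,50,90]).round(1) if m.any() else None)
E
```

```text
button 960 [75.6360712  81.58275999 82.89592313]
[555.70690108  47.0170747   82.75978466] [554.79406898   2.68031073 199.96372479] [ 28.12058851 117.24264691 238.75135217]
0 [81.4 81.9 82.7]
2 [81.  81.9 82.8]
4 [81.1 81.9 82.7]
6 [81.1 81.9 82.8]
8 [81.2 81.9 82.7]
10 [80.5 81.5 82.6]
12 [71.7 78.9 81.6]
14 [71.1 71.9 73.2]
16 [70.9 72.  72.9]
18 [70.7 71.8 72.7]
20 [59.8 69.8 72.1]
22 [59.  60.  61.4]
24 [59.  59.9 60.9]
26 [59.  59.9 60.8]
28 [59.  59.9 60.8]
30 [59.  59.9 60.8]
```

Request:
{"method": "send_rows", "body": {
  "motion": [
    [0.08, 0.07, 0, 0, 0, 0, -1],
    [0.176, 0.152, 0, 0, 0, 0, -1],
    [0.176, 0.152, 0, 0, 0, 0, -1],
    [0.176, 0.152, 0, 0, 0, 0, -1],
    [0.176, 0.152, -0.06, 0, 0, 0, -1],
    [0.176, 0.152, -0.11, 0, 0, 0, -1],
    [0.176, 0.152, -0.122, 0, 0, 0, -1],
    [0.176, 0.152, -0.122, 0, 0, 0, -1],
    [0.176, 0.152, -0.122, 0, 0, 0, -1],
    [0.176, 0.152, -0.122, 0, 0, 0, -1]
  ]
}}

```text
time_s: 13.6
ee_pos: [555.9, 46.7, 88.7]
ee_rot: [-180.0, -0.1, -20.4]
force: [0.5, -0.0, 0.2]
gripper_width: 0.4
gripper_force: 0.0
```

Positioned over the button. Next I descend 12.5 mm, to about z = 76.

Request:
{"method": "send_rows", "body": {
  "motion": [
    [0, 0, -0.008, 0, 0, 0, -1],
    [0, 0, -0.015, 0, 0, 0, -1],
    [0, 0, -0.02, 0, 0, 0, -1],
    [0, 0, -0.025, 0, 0, 0, -1],
    [0, 0, -0.025, 0, 0, 0, -1],
    [0, 0, -0.025, 0, 0, 0, -1],
    [0, 0, -0.025, 0, 0, 0, -1]
  ]
}}

```text
time_s: 14.48
ee_pos: [555.6, 46.7, 76.2]
ee_rot: [-180.0, -0.0, -20.4]
force: [-1.5, -0.6, 8.6]
gripper_width: 0.2
gripper_force: 4.1
```

Request:
{"method": "send_rows", "body": {
  "motion": [
    [0, 0, -0.0012, 0, 0, 0, -1],
    [0, 0, -0.0012, 0, 0, 0, -1],
    [0, 0, -0.0012, 0, 0, 0, -1]
  ]
}}

```text
time_s: 14.85
ee_pos: [555.6, 46.7, 76.2]
ee_rot: [-180.0, -0.1, -20.4]
force: [-2.5, 0.8, 12.2]
gripper_width: 0.2
gripper_force: 5.8
```

Force rose with no further travel, so the button is fully down. Now I lift off.

Request:
{"method": "send_rows", "body": {
  "motion": [
    [0, 0, 0.01, 0, 0, 0, -1],
    [0, 0, 0.03, 0, 0, 0, -1],
    [0, 0, 0.08, 0, 0, 0, -1],
    [0, 0, 0.16, 0, 0, 0, -1],
    [-0.12, -0.1, 0.18, 0, 0, 0, -1],
    [-0.18, -0.15, 0.18, 0, 0, 0, -1],
    [-0.18, -0.15, 0.18, 0, 0, 0, -1],
    [-0.18, -0.15, 0.18, 0, 0, 0, -1],
    [-0.18, -0.15, 0.18, 0, 0, 0, -1]
  ]
}}

```text
time_s: 15.98
ee_pos: [466.3, -27.8, 164.6]
ee_rot: [-180.0, -0.0, -20.3]
force: [-0.1, -0.1, -0.5]
gripper_width: 0.3
gripper_force: 0.0
```

```bash
python3 s.py w5
```

```text
15.97 [466.34 -27.8  164.58] [-1.7999e+02 -1.0000e-02 -2.0340e+01] [-0.07 -0.07 -0.52] [ 0.04 -0.    0.02]
16.02 [466.28 -27.77 164.48] [-180.      0.    -20.33] [ 0.08 -0.41  0.06] [ 0.05  0.02 -0.01]
16.07 [466.12 -27.77 164.4 ] [ 1.800e+02  2.000e-02 -2.033e+01] [-0.8   0.27 -0.56] [0.07 0.05 0.05]
```

View pics/w5.png

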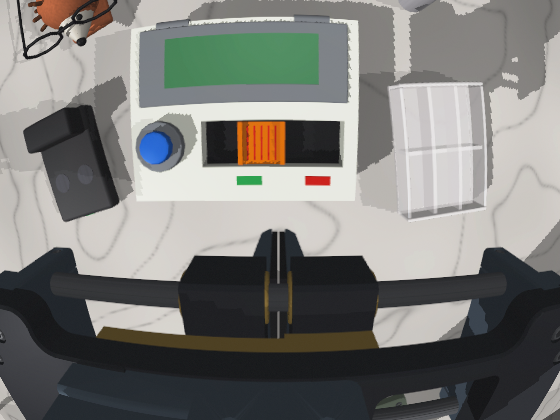

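The pad is up at (262,143) past the catch, the button is up at (155,148), and the other things are undisturbed.

```bash
python3 -c "
from workcell import env
print(env.job_done())"
```

```text
the job is handed in; nothing more can be done
None
```

I slid the lock to its stop, where the pad popped up (about 48.5 mm along), then pressed the blue button fully and it came back up; the job is handed in at about 16 s, with no verdict returned.

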